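Tighten a castle nut and line it up for its cotter pin

TASK

Tighten the slotted steel castle nut on its hub: turn it clockwise until the red dash on its flange meets the red dash on the hub's washer, then carry on the same way to the very next position where slots of the nut line up with the cotter hole through the axle (the yellow line on the axle's end), no further, and let go. Leave the brass locknut on the other hub as it is.

Things in the scene. Friction and masses are not known exactly. Their poses are not given: they have to be found in the camera images.
- castle_nut (a joint): turn of the steel castle nut on its blue hub (fixed to the bench, foot 120 mm across). Grows clockwise seen from above (tightening), rad; 0 where the red dash on its flange meets the one on the hub's washer; starts 0.3 to 0.65 short of it (negative). Range -1.1 to 1.3. It only turns, does not sink or lift, stays where it is left; about 0.15 N m to turn.
- castle_slots (a point): point on the nut's vertical axis at its slot floors, 82 mm above the bench. Below it a hexagon, 46 mm across flats, 28 mm high, on a flange 72 mm across; above it six teeth 13 mm high. Six slots 8 mm wide, every 60 degrees, one over each flat. The x axis points along one slot, square to its flat, and turns with the nut. Grip across two opposite flats, i.e. along a slot.
- cotter_hole (a point): middle of the hole through the fixed axle (27 mm across, end 100 mm above the bench) standing up through the castle nut; on the nut's axis, 89 mm above the bench. Its x axis runs along the hole, as does the yellow line on the axle's end. When the red dashes meet, the next slot is 0.45 to 0.75 rad of clockwise turn short of the hole.
- locknut (a joint): turn of the brass locknut with a blue plastic top, no slots, on the other blue hub, rad, clockwise positive, 0 at the start; the same hexagon and height as the castle nut. To be left alone.
Not all that is in view belongs to the job. Leave any brown or pink look-alike of the part that bears castle_nut alone.

How it is judged:
On the way:
1. the castle nut is tightened until the red dashes meet (value of joint castle_nut above -0.05 rad), for 0.02 s.
At the end, for the whole second after the job is handed in: The castle nut is past the red dash, at the first position beyond it where slots line up with the cotter hole, within 0.18 rad (10 degrees), and at rest (angle between the x axis of castle_slots and the x axis of cotter_hole, either way round below 0.18 rad and value of joint castle_nut between 0.2 and 1 rad and velocity of joint castle_nut between -0.05 and 0.05 rad/s); the robot touches nothing.
It fails at once if the castle nut is turned more than 1.1 rad past the red dash, well beyond the next slot (value of joint castle_nut above 1.1 rad).
It fails at once if the brass locknut is turned by more than 0.15 rad (value of joint locknut above 0.15 rad or value of joint locknut below -0.15 rad).
It also fails if it takes over 29 s, if anything falls off the work surface, if the arm or the gripper's body presses on something with over 40 N, if the wrist force passes 120 N, or if a joint passes its speed limit or range.

ROBOT

A 6-joint arm with a two-finger parallel gripper is mounted at the origin on a cart in front of the work surface, level with it; the furniture and walls round the work are solid. World frame = base frame: x ahead of the robot, y to its left, z up, the work surface at z = 0. Lengths are in m, angles in rad, forces in N, time in s.
With the tool pointing down it reaches from about 0.35 to 0.85 m from the base axis. Payload 8.1 kg.
Tool frame: the origin (TCP) lies midway between the tips of the shut fingers; the grasp point (between the pads) lies 19 mm behind it (robot.grip_point_offset is the distance from the TCP to the grasp point, in m); z points along the fingers, y is the line along which they close (so a half turn about z gives the same grasp; the last joint's range is limited). The gripper opens to 93 mm and grips with 3 to 60 N. Pads are 15 mm wide; open, the fingers measure 128 mm over their backs; the gripper's body (75 mm by 188 mm) begins 65 mm behind the grasp point.
Start: joints at [-1.205, 0.13, 1.488, -0, 1.523, -0.085], TCP at [0.261, -0.54, 0.219] pointing down, gripper open.
Joint ranges: [-2.96, 2.96], [-0.89, 2.26], [0.02, 2.5], [-1.34, 4.48], [0, 2.73], [-2.66, 2.66]. Speed limits (rad/s): [2.39, 2.39, 2.79, 3.14, 3.14, 3.14].

INTERFACE

Orientations are given as a rotation vector (axis times angle).
In Python, from plant import robot, read_camera, job gives the robot as it stands.
- The arm moves only by the shell command python3 -m inch 'ROWS' [FORCE]. ROWS is JSON, one flat list of numbers, 5 for each row, row after row: the shift along the world's x, y, z in mm, then the turn about the world's z in degrees, then the opening in per cent of the stroke, from 0 (shut) to 100 (fully open). In form: [dx, dy, dz, yaw, hand, dx, dy, dz, yaw, hand, ...]. A call has 1 to 10 rows; each row is the pose to reach, as a shift and turn from the pose commanded when the call began; what a row does not reach only later rows make up. A row lasts 1/12 s, in which the tool goes at most 41.7 mm and 7.16 degrees, less where a joint would pass 70% of its speed; a pose out of reach is approached as far as the arm can. A call with a gripper value outside its range is refused whole. The fingers move at their own pace and stop on an object; FORCE is the grip in N (left out, the last holds). Time passes only in rows, so rows that repeat a pose let the fingers close. It gives the time, the measured TCP pose, the force, the opening and the grip force at its end, in the units of the state.
- robot.read_state(): the state, without advancing time (a new reading comes with each control period).
- read_camera(name): name is "side" or "top" or "wrist"; returns a dict with "image" (384x512x3 uint8, blue, green, red), "K" (3x3 intrinsics, pixels), "D" ([k1, k2, p1, p2, k3] as OpenCV has them; the pictures are not rectified), "extrinsics" (4x4, takes a point from world to camera coordinates); the wrist camera has in their place "mount" (4x4, takes a point from camera to tool coordinates, whose origin is the TCP and whose axes are the flange's). Camera axes: x right, y down, z forward; pixel columns grow to the right and rows downward; lengths in m; the calibration is good to about 2 mm. A picture is of the moment at which its call begins: read the wrist's pose just before it. There is no depth.
- job.close_job(): hands the job in; it is judged then, once.
The state is a dict: "t": time; "q": joint angles; "dq": joint speeds; "joint_torque": joint torques, N m; "tool_pos": TCP position; "orientation": TCP orientation; "force": force on the tool from outside, world axes, zero at the start; "wrist_torque": the same for the moment, N m; "opening": finger opening in m; "gripper_force": force on a finger pad.
Only numpy, scipy, OpenCV 4.12 (cv2) and the standard library are available. Lean on these libraries where they do the work, as an engineer would, in place of code of your own. Each camera call takes 0.05 s, during which the arm holds its last target. There are 200 camera calls.

## Working session

There is one attempt and no reset: what is moved stays moved. The work goes in short steps, Python scripts to look and compute and a shell command to move; the robot and the scene stay as the last step left them, time stands still between calls to the robot, and variables do not carry over. Pictures are saved under pics/ and viewed, at most 10 in all, crops included, and the job is handed in when it is done.

```bash
mkdir -p pics; ls
python3 - <<'E'
from plant import robot, read_camera
import cv2
for n in ("top","side"):
    c=read_camera(n); cv2.imwrite(f"pics/{n}0.png",c["image"])
    print(n,c["K"],c["D"],c["extrinsics"])
E
```

```text
pics
top [[361.41172024   0.         256.60034468]
 [  0.         361.41172024 181.49151778]
 [  0.           0.           1.        ]] [0.03819972 0.         0.         0.         0.        ] [[-0.02546555 -0.99967317  0.00225053  0.08126456]
 [-0.9988426   0.02535237 -0.04087436  0.42767371]
 [ 0.04080395 -0.00328881 -0.99916176  1.36034134]
 [ 0.          0.          0.          1.        ]]
side [[400.89447922   0.         255.65897216]
 [  0.         400.89447922 191.85634281]
 [  0.           0.           1.        ]] [-0.12122667  0.          0.          0.          0.        ] [[-0.99868636  0.05037751 -0.00936225  0.42639654]
 [ 0.03616169  0.5634901  -0.82533099 -0.00317018]
 [-0.03630259 -0.82458536 -0.56457161  1.3465001 ]
 [ 0.          0.          0.          1.        ]]
```

View pics/top0.png

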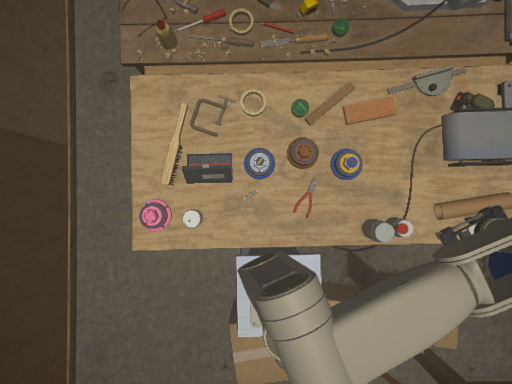

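Candidates: blue hub with a grey nut (259,162), brown look-alike (303,152), blue hub with a brass nut and blue top (347,163), pink look-alike (155,214). The grey one on the blue hub fits the castle nut, so I'll confirm it in an enlarged crop.

```bash
cat > h.py <<'E'
import numpy as np, cv2
def ray(c,u,v,z):
    "world point at height z seen at pixel u,v"
    p=cv2.undistortPoints(np.array([[[u,v]]],float),np.array(c["K"]),np.array(c["D"]))[0,0]
    E=np.array(c["extrinsics"]);R,t=E[:3,:3],E[:3,3]
    o=-R.T@t; d=R.T@np.array([*p,1]); return o+d*(z-o[2])/d[2]
E
python3 - <<'E'
from plant import robot, read_camera
from h import *
c=read_camera("top")
for n,u,v in (("castle",259,162),("brown",303,152),("lock",347,163)): print(n,ray(c,u,v,.09).round(3))
a=cv2.resize(c["image"][120:205,225:385],None,fx=5,fy=5,interpolation=cv2.INTER_CUBIC)
cv2.imwrite("pics/crop.png",a)
E
```

```text
castle [0.496 0.06  0.09 ]
brown [ 0.527 -0.098  0.09 ]
lock [ 0.484 -0.253  0.09 ]
```

View pics/crop.png

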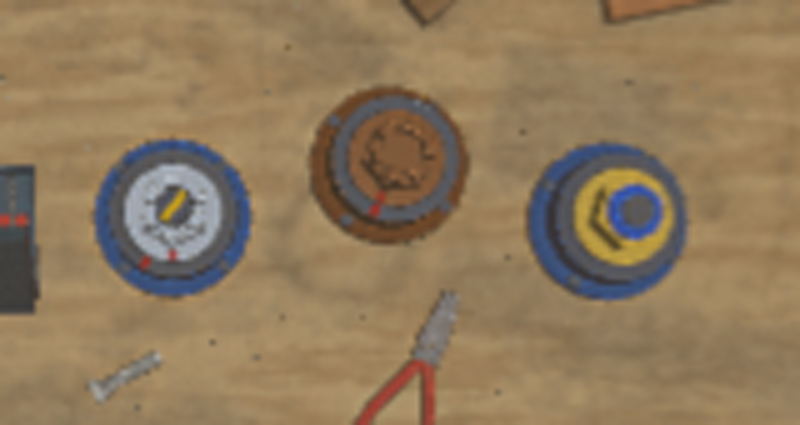

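View pics/side0.png

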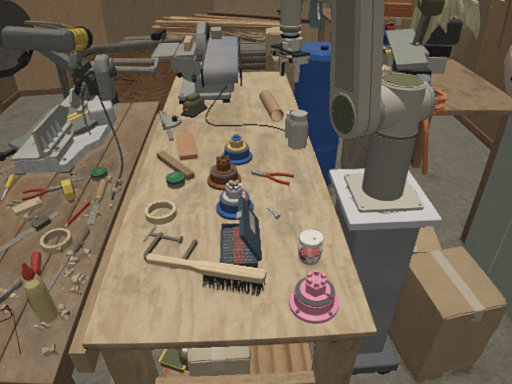

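The castle nut is confirmed: at crop (173,205), i.e. top pixel (259.6,161), it has steel teeth, a yellow axle line and a blue hub. Its nut dash is at crop (172,255) and the washer dash at (146,263), roughly 30° clockwise. The open box with its raised lid is close by at (208,167). Next I'll move above the nut.

```bash
python3 -m inch '[0,0,40,0,100, 5,20,80,0,100, 20,60,100,0,100, 35,100,100,0,100, 50,140,100,0,100, 65,180,100,0,100, 80,220,100,0,100, 95,260,100,0,100, 110,300,100,0,100, 125,335,100,0,100]' && python3 -m inch '[15,38,0,0,100, 30,76,0,0,100, 45,114,0,0,100, 60,152,0,0,100, 75,190,0,0,100, 85,220,0,0,100, 93,245,0,0,100, 98,262,0,0,100, 98,262,0,0,100]'
python3 - <<'E'
from plant import robot, read_camera
from h import *
from scipy.spatial.transform import Rotation as R
s=robot.read_state(); c=read_camera("wrist")
print(s["t"],s["q"],s["tool_pos"]); print(R.from_rotvec(s["orientation"]).as_matrix().round(3)); print(c["mount"])
cv2.imwrite("pics/w1.png",c["image"])
E
```

```text
t: 0.98
tool_pos: [0.3825, -0.2124, 0.3185]
orientation: [3.062, 0.701, 0.0]
force: [1.0, 0.1, 0.5]
opening: 0.0928
gripper_force: 0.0
t: 1.73
tool_pos: [0.4808, 0.0507, 0.3181]
orientation: [-3.06, -0.707, 0.001]
force: [0.7, -0.1, 0.2]
opening: 0.093
gripper_force: 0.0
1.7333 [-1.91755379e-03 -2.06264872e-01  1.63716420e+00  1.12674397e-03
  1.71151775e+00  1.11459347e+00] [0.48077627 0.05069927 0.31808797]
[[ 0.899  0.439 -0.001]
 [ 0.439 -0.899  0.001]
 [-0.    -0.001 -1.   ]]
[[-6.25536708e-04 -9.70289793e-01 -2.41944881e-01  6.73333889e-02]
 [ 9.99999653e-01 -4.73631025e-04 -6.86012206e-04 -1.22761549e-03]
 [ 5.51038040e-04 -2.41945226e-01  9.70289753e-01 -1.64752545e-01]
 [ 0.00000000e+00  0.00000000e+00  0.00000000e+00  1.00000000e+00]]
```

View pics/w1.png

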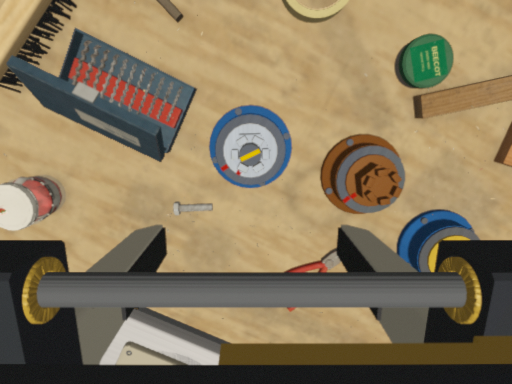

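```bash
cat >> h.py <<'E'
from scipy.spatial.transform import Rotation as Ro
def wrist(name=None):
    from plant import robot, read_camera
    s=robot.read_state(); c=read_camera("wrist")
    T=np.eye(4);T[:3,:3]=Ro.from_rotvec(s["orientation"]).as_matrix();T[:3,3]=s["tool_pos"]
    c["extrinsics"]=np.linalg.inv(T@np.array(c["mount"])); c["s"]=s; return c
def proj(c,P):
    E=np.array(c["extrinsics"]); return cv2.projectPoints(np.array(P,float).reshape(-1,3),cv2.Rodrigues(E[:3,:3])[0],E[:3,3],np.array(c["K"]),np.array(c["D"]))[0].reshape(-1,2)
def ortho(c,cx,cy,z,half=.045,n=400):
    "view from above: world x to the right, y up"
    g=np.linspace(-half,half,n); X,Y=np.meshgrid(cx+g,cy-g)
    m=proj(c,np.stack([X,Y,0*X+z],-1)).astype(np.float32).reshape(n,n,2)
    return cv2.remap(c["image"],m[...,0],m[...,1],cv2.INTER_CUBIC)
E
python3 - <<'E'
from h import *
from plant import read_camera
c=wrist(); p=ray(c,250,153,.1); print("axle",p.round(4))
t=read_camera("top"); print("axle by top",ray(t,259.6,161,.1).round(4))
sd=read_camera("side")
for z in (.02,.05,.08,.1,.12): print(z,"wristlid",ray(c,160,158,z).round(3),ray(c,163,125,z).round(3),"side",ray(sd,242,200,z).round(3),ray(sd,258,237,z).round(3))
a=np.hstack([ortho(c,*p[:2],z) for z in (.097,.054)]); cv2.imwrite("pics/o1.png",a)
E
```

```text
axle [0.5001 0.062  0.1   ]
axle by top [0.4982 0.0582 0.1   ]
0.02 wristlid [0.429 0.171 0.02 ] [0.474 0.184 0.02 ] side [0.473 0.051 0.02 ] [0.432 0.233 0.02 ]
0.05 wristlid [0.436 0.165 0.05 ] [0.478 0.177 0.05 ] side [0.473 0.093 0.05 ] [0.434 0.268 0.05 ]
0.08 wristlid [0.444 0.159 0.08 ] [0.482 0.171 0.08 ] side [0.473 0.135 0.08 ] [0.435 0.302 0.08 ]
0.1 wristlid [0.448 0.155 0.1  ] [0.485 0.166 0.1  ] side [0.473 0.163 0.1  ] [0.437 0.325 0.1  ]
0.12 wristlid [0.453 0.151 0.12 ] [0.488 0.162 0.12 ] side [0.473 0.191 0.12 ] [0.438 0.349 0.12 ]
```

View pics/o1.png

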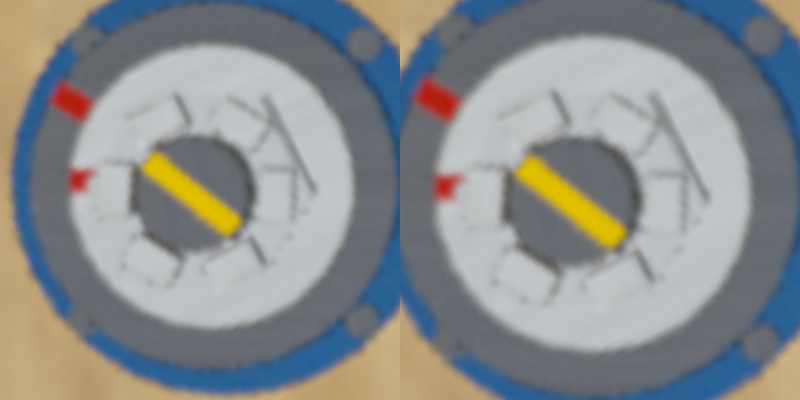

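In the orthographic views (0.225 mm/px), the flange measures 71 mm, so the scale is right. The centre is about (0.499, 0.0637).

| Feature | World angle |
|---|---|
| Nut dash | 177° |
| Washer dash | 148.4° (so the nut is about 28.5° or 0.50 rad short) |
| Teeth | 177.6° + 60k |
| Slots | 147.6° + 60k |
| Yellow line | 141° |

After the dashes meet, 38° (0.66 rad) remains, which is in the stated range, so the total turn is about 66.5° clockwise. I'll grip along 147.6°, which means yaw +31.6° from the tool's present 116°. Joint 6 then runs from about 0.7 to 1.85. The lid top is at about 0.10 m, and the gripper body passes above it.

```bash
python3 -m inch '[8,3,0,7,100, 15,7,0,14,100, 15,7,-30,21,100, 15,7,-70,28,100, 15,7,-110,31.6,100, 15,7,-150,31.6,100, 15,7,-180,31.6,100, 15,7,-190,31.6,100, 15,7,-190,31.6,100, 15,7,-190,31.6,100]'
python3 - <<'E'
from h import *
c=wrist(); s=c["s"]; M=Ro.from_rotvec(s["orientation"]).as_matrix()
print(s["t"],s["q"].round(3) if hasattr(s["q"],"round") else s["q"],s["tool_pos"],np.degrees(np.arctan2(M[1,1],M[0,1])))
a=np.hstack([ortho(c,.499,.0637,z) for z in (.097,.054)]); a=np.vstack([a[:300],cv2.resize(c["image"],(400,300)).repeat(1,0) @ np.eye(3) if 0 else np.hstack([cv2.resize(c["image"],(400,300)),a[100:400,:400]])])
cv2.imwrite("pics/o2.png",a)
E
```

```text
t: 2.77
tool_pos: [0.4961, 0.0539, 0.1299]
orientation: [2.756, 1.508, 0.001]
force: [0.2, 0.5, 0.9]
opening: 0.0926
gripper_force: 0.0
2.7667 [ 0.005 -0.085  1.871 -0.     1.355  0.575] [0.49606761 0.05387581 0.12988468] -32.63844569657593
```

View pics/o2.png

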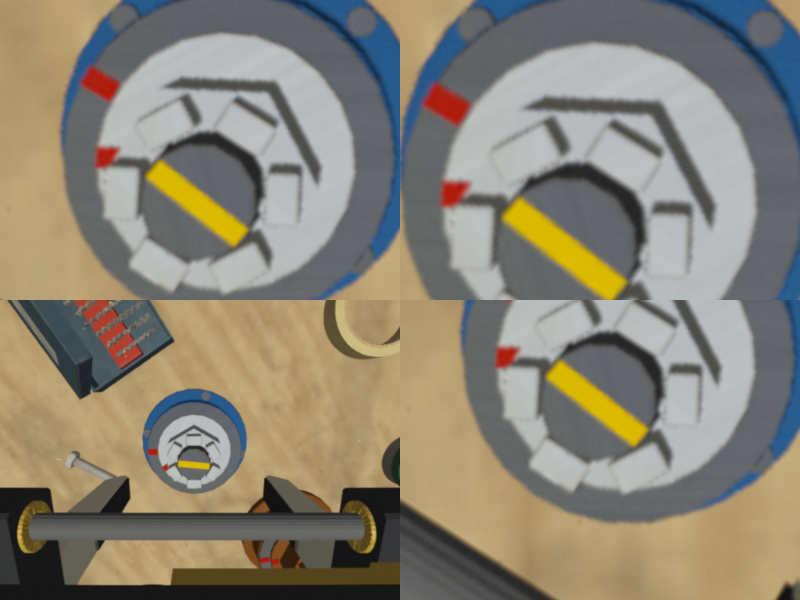

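The closer view agrees: axle centre at left-panel (197,205), flange centre at (600,199), giving a nut axis of about (0.4987, 0.0633). The slot is at about 148° and the yellow line at 141.3°. The tool sits at 147.4°, so I need +2.6 mm in x, +9.4 mm in y and 70 mm down.

```bash
python3 -m inch '[2.6,9.4,0,0,100, 2.6,9.4,0,0,100, 2.6,9.4,-25,0,100, 2.6,9.4,-50,0,100, 2.6,9.4,-65,0,100, 2.6,9.4,-70,0,100, 2.6,9.4,-70,0,100, 2.6,9.4,-70,0,100]'; python3 -m inch '[0,0,0,0,40,0,0,0,0,40,0,0,0,0,40,0,0,0,0,40,0,0,0,0,40,0,0,0,0,40,0,0,0,0,40,0,0,0,0,40]' 25
```

```text
t: 3.48
tool_pos: [0.4991, 0.0643, 0.06]
orientation: [2.754, 1.509, 0.002]
force: [0.8, -0.0, 0.4]
opening: 0.093
gripper_force: 0.0
t: 4.15
tool_pos: [0.4994, 0.0632, 0.0587]
orientation: [2.753, 1.508, 0.003]
force: [1.2, -0.2, 2.0]
opening: 0.0457
gripper_force: 25.0
```

Gripped on the flats (45.7 mm, 25 N). Turning clockwise to the dashes and on to about −66°.

```bash
python3 -m inch '[0,0,0,-3,40,0,0,0,-8,40,0,0,0,-13,40,0,0,0,-18,40,0,0,0,-23,40,0,0,0,-28,40,0,0,0,-32,40,0,0,0,-34,40,0,0,0,-34,40]'; python3 -m inch '[0,0,0,-4,40,0,0,0,-9,40,0,0,0,-14,40,0,0,0,-19,40,0,0,0,-24,40,0,0,0,-29,40,0,0,0,-32,40,0,0,0,-32,40,0,0,0,-32,40]'
python3 - <<'E'
from h import *
c=wrist(); s=c["s"]; M=Ro.from_rotvec(s["orientation"]).as_matrix()
print(s["q"],np.degrees(np.arctan2(M[1,1],M[0,1])))
a=np.hstack([ortho(c,.499,.0637,.097),ortho(c,.499,.0637,.054)]); cv2.imwrite("pics/o3.png",a)
E
```

```text
t: 4.9
tool_pos: [0.5, 0.0625, 0.0588]
orientation: [3.074, 0.632, 0.005]
force: [10.5, -8.5, -7.4]
opening: 0.0457
gripper_force: 25.0
t: 5.65
tool_pos: [0.5, 0.0617, 0.0588]
orientation: [3.13, -0.237, 0.006]
force: [10.1, -11.5, -7.8]
opening: 0.0456
gripper_force: 25.0
[ 0.02358647  0.00783864  1.91963909 -0.00362481  1.21044088  1.74657268] -98.64728900377816
```

View pics/o3.png

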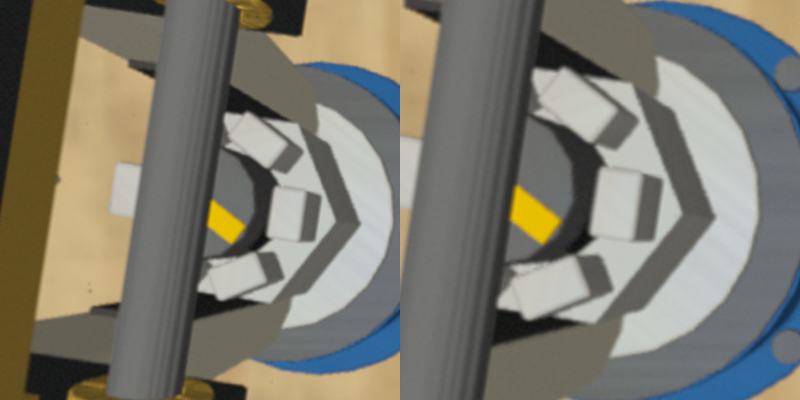

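The tool is now at 81.35°, on the target 141.3° − 60°. The teeth at (292,213) and (240,275) straddle the yellow line's end at (228,222). I'll let go, rise and check.

```bash
python3 -m inch '[0,0,0,0,100,0,0,0,0,100,0,0,0,0,100,0,0,0,0,100,0,0,0,0,100,0,0,0,0,100]'; python3 -m inch '[0,0,20,0,100,0,0,55,0,100,0,0,90,0,100,0,0,125,0,100,-10,0,160,0,100,-25,0,180,0,100,-25,0,180,0,100,-25,0,180,0,100]'
python3 - <<'E'
from h import *
c=wrist(); s=c["s"]; print(s["tool_pos"],s["force"])
a=np.hstack([ortho(c,.499,.0637,.097),ortho(c,.499,.0637,.054)]); cv2.imwrite("pics/o4.png",a)
E
```

```text
t: 6.2
tool_pos: [0.4981, 0.0642, 0.0586]
orientation: [-3.133, 0.234, 0.0]
force: [0.8, -0.2, -0.9]
opening: 0.0814
gripper_force: 0.0
t: 6.87
tool_pos: [0.4739, 0.0642, 0.2403]
orientation: [-3.132, 0.234, -0.006]
force: [0.4, -0.7, -1.0]
opening: 0.0932
gripper_force: 0.0
[0.47393489 0.06419281 0.24033032] [ 0.41638169 -0.68727937 -1.02735599]
```

View pics/o4.png

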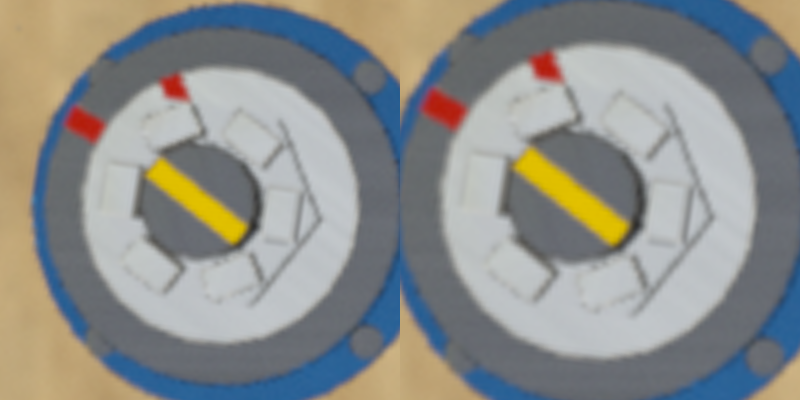

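Clear view: the slots lie at about −38° (teeth pairs at −9°, −68° and 53°) and the yellow line at about −39.5°, so they agree within 2°. The nut dash at (545,68) is about 37° (0.65 rad) past the washer dash at (440,108). The gripper is clear, so I'm handing the job in.

```bash
python3 -c "
from plant import job
print(job.close_job())"
```

```text
the job is handed in; nothing more can be done
None
```

I turned the castle nut clockwise past the red dash to the next slot, about 0.65 rad beyond it and within about 2° of the cotter hole by camera; I then let go, never touched the locknut, and handed the job in with no verdict returned.

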